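# Clear the plaster offcuts, open the dust unit and draw out its filter plate

## Robot

A 6-joint arm with a two-finger parallel gripper is mounted at the origin on the work surface. World frame = base frame: x ahead of the robot, y to its left, z up, the work surface at z = 0. Lengths are in m, angles in rad, forces in N, time in s.
With the tool pointing down it reaches from about 0.35 to 0.775 m from the base axis. Payload 5.5 kg.
Tool frame: the origin (TCP) lies midway between the tips of the shut fingers; the grasp point (between the pads) lies 19 mm behind it; z points along the fingers, y is the line along which they close (so a half turn about z gives the same grasp; the last joint's range is limited). The gripper opens to 85 mm and grips with 20 to 120 N. Pads are 22 mm wide; open, the fingers measure 114 mm over their backs; the gripper's body (76 mm by 85 mm) begins 54 mm behind the grasp point. The pads swing forward as they close: fully open they stand 13 mm farther back than shut.
Start: joints at [1.045, 0.313, 0.046, 1.304, 0, 1.431], TCP at [0.216, 0.533, 0.211] pointing down, gripper open.
Joint ranges: [-2.76, 2.76], [-0.86, 1.69], [-1.03, 1.26], [-2.2, 2.34], [-1.47, 1.5], [-3.14, 3.14]. Speed limits (rad/s): [2.57, 2.57, 3.14, 3.14, 3.14, 3.14].

## Interface

Orientations are given as a unit quaternion [w, x, y, z].
In Python, from workcell import env gives the robot as it stands.
- The arm moves only by the tool move_arm, never from a script. Its argument "targets" is a list of rows, each a list of 3 entries, a list of its own where there are three numbers: the shift along the tool's x, y, z in mm, then the turn, a rotation vector about the tool's x, y, z in units of 10 degrees (1.0 is 10 degrees), then the closure, from -1 (fully open) to 1 (shut). In form: [[[dx, dy, dz], [ax, ay, az], gripper], ...]. A call has 1 to 5 rows; each row is the pose to reach, as a shift and turn from the pose commanded when the call began, along the tool's axes at that moment; what a row does not reach only later rows make up. A row lasts 1/8 s, in which the tool goes at most 62.5 mm and 10.7 degrees, less where a joint would pass 70% of its speed; a pose out of reach is approached as far as the arm can. A call with a gripper value outside its range is refused whole. The fingers move at their own pace and stop on an object; "squeeze" is the grip in N (left out, the last holds). Time passes only in rows, so rows that repeat a pose let the fingers close. It gives the time, the measured TCP pose, the force, the opening and the grip force at its end, in the units of the state.
- env.get_state(): the state, without advancing time (a new reading comes with each control period).
- env.read_camera(name): name is "side" or "top"; returns a dict with "pixels" (400x640x3 uint8, red, green, blue), "fovy" (degrees; the focal length in pixels is half the picture's height over the tangent of half this angle, whatever the lens; pixels are square), "cx", "cy" (the principal point, pixels), "dist_coeffs" ([k1, k2, p1, p2, k3] as OpenCV has them; the pictures are not rectified), "extrinsics" (4x4, takes a point from world to camera coordinates). Camera axes: x right, y up, looking along -z (the intrinsics and any distortion apply to the point x, -y, -z); pixel columns grow to the right and rows downward; lengths in m; the calibration is good to about 2 mm. A picture is of the moment at which its call begins. There is no depth.
- env.hand_in(): hands the job in; it is judged then, once.
Trained networks look in a picture, given as the dict that the camera call returned (one of the last four; its "shot" number tells which), for a name from the list of things; names that differ only in an ending like _2 or _b are one class to them, and where a whole thing is asked for, a point or a joint stands for the part that bears it (a point fixed in the world has none). Each returns a list of dicts, best first, with "confidence" (0 to 1); they miss things now and then, are a little off and sometimes report something else, mostly with a low value. They report only what shows in the picture. A call takes as long as a camera call.
- env.spot_in(thing, picture): "centre" ([x, y, z] in m, in world coordinates, good to about 4 mm: the middle of the surface that is visible of it).
- env.regions_of(thing, picture): "mask" (400x640 bool, what is visible of it).
- env.landmark_of(thing, picture): "centre" ([x, y, z] in m, in world coordinates, good to about 4 mm: a listed point, or the origin of a listed thing).
The state is a dict: "clock": time; "joint_pos": joint angles; "qvel": joint speeds; "tau": joint torques, N m; "tcp_pos": TCP position; "orientation": TCP orientation; "wrist_force": force on the tool from outside, world axes, zero at the start; "ft_torque": the same for the moment, N m; "finger_gap": finger opening in m; "grip_force": force on a finger pad.
Only numpy, scipy, OpenCV 4.12 (cv2) and the standard library are available. Lean on these libraries where they do the work, as an engineer would, in place of code of your own. Each camera call takes 0.05 s, during which the arm holds its last target. There are 200 camera calls.

## Task

Pick up the scraper block and, with the flap shut, sweep the three plaster offcuts off the dust unit's flap into the orange chip pan, not touching the plaster with the gripper; then stand the scraper back upright on the bench and let go of it. Lift the flap (it has a red bar handle) until it stands nearly upright by itself, draw the yellow-tabbed filter plate up out of the unit (leave the black blanking plate in its bay and the flap open), and finish while still holding the filter upright over the middle of the blue wash bowl, clear above its rim. Do not disturb the jar, mould, mug, screwdriver or hammer.

Things in the scene. Friction and masses are not known exactly. Their poses are not given: they have to be found in the camera images.
- unit: Green dust unit, fixed, 150 (x) by 200 mm (y), walls 92 mm high. Origin: centre of underside; +x to the hinge side, -x to the bar side. The shut flap covers its top, upper face 100 mm above the bench. Below: a well 120 by 180 mm, floor at 10 mm, with two bays at x = -20, y = +45 and -45 mm: slots 13 mm (x) by 73 mm (y), rail tops at 44 mm; one holds the filter, one the blanking plate.
- flap (a joint): Hinge angle of the green-painted steel flap, rad: 0 shut, grows as it opens up and over to the unit's +x side, stop at 1.75. Flap 130 mm long, 196 mm wide, 6 mm thick, 0.22 kg. The stiff hinge (0.3 N m) leaves it standing wherever it is let go; lifting takes about 4 N at the bar.
- flap_bar (a point): Middle of the flap's red round bar handle: 12 mm thick, 90 mm long along the unit's y between its two posts; 38 mm above the flap's upper face, 120 mm from the hinge line and 10 mm from the flap's free edge. Moves with the flap; axes are the flap's.
- flap_hinge (a point): Middle of the hinge line, which runs along the unit's y: at x = +65 mm, 94 mm above the bench. The shut flap reaches from here 130 mm to the unit's -x.
- filter_mid (a point): Centre (half-way up) of the filter plate: white frame with buff ribs, 10 mm thick (x), 70 wide (y), 60 high, plus a yellow tab on top 10 thick, 28 wide, 18 high; overall 78 mm high, so 39 mm above and below this point; z up along the plate. About 90 g. Upright in either bay with 1.5 mm play, tab top 88 mm above the bench, hidden until the flap is opened.
- blank_mid (a point): Centre of the black blanking plate, same shape and size as the filter but all black, in the other bay. Leave it there.
- pan: Orange open chip pan, fixed, against one side (+y or -y) of the unit, 150 mm (x) by 100 mm (y), 60 mm high, walls 4 mm. Origin: centre of its underside; axes as the unit's. Its centre is 151 mm from the unit's centre line. The rim is 40 mm below the flap's face, so offcuts pushed over that edge of the flap drop in.
- sparesbox: Closed blue box with grey lid, fixed, against the unit's other side, 154 by 104 mm, 62 mm high. Origin: centre of its underside. Offcuts do not belong on it.
- chip1_mid (a point): Centre of a white plaster offcut, 26 by 22 by 20 mm, 20 g, lying on the shut flap between the bar handle and the hinge.
- chip2_mid (a point): Centre of a white plaster offcut, 24 by 26 by 18 mm, 20 g, lying on the shut flap.
- chip3_mid (a point): Centre of a white plaster offcut, 28 by 20 by 22 mm, 20 g, lying on the shut flap.
- scraper_grip (a point): Grasp point on the scraper, 60 mm above its foot. The scraper is a loose wooden block with a steel foot, 90 mm long (its x), 30 mm wide (its y), 30 mm high, with an upright wooden grip in the middle 28 mm (x) by 22 mm (y) rising to 82 mm; 0.2 kg. Stands upright on the bench, z up. Its flat 90 mm side does the sweeping.
- bowl_top (a point): Centre of the mouth of the blue wash bowl, fixed, rim 60 mm above the bench and 150 mm across.
- jar: Amber jar with white cap, 60 mm across, 110 mm high; bystander. Origin: centre of underside.
- mould: White plaster mould block, 120 by 100 by 45 mm; bystander. Origin: centre of underside.
- toolmug: White mug, 80 mm across, 90 mm high; bystander. Origin: centre of underside.
- driver: Red-handled screwdriver lying on the bench; bystander.
- mallet: Hammer lying on the bench; bystander.

How it is judged:
On the way, in this order (a step that is already met when the one before it is completed fails the run):
1. the scraper is lifted in the fingers (contact force between the fingers and scraper above 1 N and height (world z) of scraper_grip above 0.09 m), for 0.2 s.
2. with the flap shut, all three offcuts lie in the chip pan (x of chip1_mid in the frame of pan between -0.073 and 0.073 m and y of chip1_mid in the frame of pan between -0.048 and 0.048 m and z of each of chip1_mid, chip2_mid, chip3_mid in the frame of pan below 0.058 m and x of chip2_mid in the frame of pan between -0.073 and 0.073 m and y of chip2_mid in the frame of pan between -0.048 and 0.048 m and x of chip3_mid in the frame of pan between -0.073 and 0.073 m and y of chip3_mid in the frame of pan between -0.048 and 0.048 m and value of joint flap below 0.15 rad), for 0.2 s.
3. the scraper stands upright on the bench, let go (contact force between the fingers and scraper below 0.1 N and height (world z) of scraper_grip between 0.05 and 0.07 m and angle between scraper_grip's own z axis and vertical below 0.2 rad), for 0.2 s.
4. the flap stands open (value of joint flap above 1.2 rad), for 0.2 s.
5. the filter plate is drawn right out of the unit in the fingers (height (world z) of filter_mid above 0.145 m and contact force between the fingers and filter above 1 N), for 0.2 s.
At the end, for the whole second after the job is handed in: Filter held still and upright (within 20 degrees), centre within 50 mm of the bowl's in plan, lower edge 16 mm or more above the rim, touching neither bowl nor unit; flap open over 1.2 rad; three offcuts in the pan; scraper standing on the bench (within 0.2 rad), let go (all of step 3 and horizontal distance between filter_mid and bowl_top below 0.05 m and height (world z) of filter_mid above 0.115 m and angle between filter_mid's own z axis and vertical below 0.35 rad and contact force between the fingers and filter above 1 N and contact force between filter and bowl below 0.1 N and contact force between filter and unit below 0.1 N and linear speed of filter below 0.05 m/s and value of joint flap above 1.2 rad and x of chip1_mid in the frame of pan between -0.073 and 0.073 m and y of chip1_mid in the frame of pan between -0.048 and 0.048 m and z of each of chip1_mid, chip2_mid, chip3_mid in the frame of pan below 0.058 m and x of chip2_mid in the frame of pan between -0.073 and 0.073 m and y of chip2_mid in the frame of pan between -0.048 and 0.048 m and x of chip3_mid in the frame of pan between -0.073 and 0.073 m and y of chip3_mid in the frame of pan between -0.048 and 0.048 m); the arm keeps its last pose, push and grip.
It fails at once if the gripper or arm touches the plaster offcuts (contact force between any of the fingers, the arm and chip1 above 0.3 N or contact force between any of the fingers, the arm and chip2 above 0.3 N or contact force between any of the fingers, the arm and chip3 above 0.3 N).
It fails at once if the flap is lifted with offcuts still on it (value of joint flap above 0.2 rad and height (world z) of any of chip1_mid, chip2_mid, chip3_mid above 0.085 m).
It fails at once if the blanking plate is pulled up out of its place (distance of blank_mid from where it was at the start of the episode above 0.02 m).
It fails at once if a bystander is disturbed (moved over 30 mm) (distance of any of jar, mould, toolmug, driver, mallet from where it was at the start of the episode above 0.03 m).
It also fails if it takes over 72 s, if anything falls off the work surface, if the arm or the gripper's body presses on something with over 40 N, if the wrist force passes 120 N, or if a joint passes its speed limit or range.

## Working session

There is one attempt and no reset: what is moved stays moved. The work goes in short steps, Python scripts to look and compute and a tool call to move; the robot and the scene stay as the last step left them, time stands still between calls to the robot, and variables do not carry over. Pictures are saved under pics/ and viewed, at most 11 in all, crops included, and the job is handed in when it is done.

Besides the shell and the picture viewer there is one more tool, called after "Request:" as name([rows], argument=value, ...), one row to a line, values as JSON. move_arm: Moves the arm, as the interface text tells. Its arguments: {"type":"object","properties":{"targets":{"type":"array","items":{"type":"array"}},"squeeze":{"type":"number"}},"required":["targets"]}

```bash
mkdir -p pics; cat > h.py <<'E'
import numpy as np, cv2
from workcell import env
from scipy.spatial.transform import Rotation as R
def shot(cam,name=None):
    p=env.read_camera(cam)
    if name: cv2.imwrite('pics/'+name+'.png',cv2.cvtColor(p['pixels'],cv2.COLOR_RGB2BGR))
    return p
def K(p):
    f=200/np.tan(np.radians(p['fovy'])/2)
    return np.array([[f,0,p['cx']],[0,f,p['cy']],[0,0,1.]])
def proj(p,X):
    X=np.atleast_2d(X); E=np.array(p['extrinsics'])
    c=X@E[:3,:3].T+E[:3,3]; c=c*[1,-1,-1]
    return cv2.projectPoints(c,np.zeros(3),np.zeros(3),K(p),np.array(p['dist_coeffs']))[0][:,0]
def atz(p,uv,z):
    uv=np.atleast_2d(np.float64(uv)); n=cv2.undistortPoints(uv[:,None],K(p),np.array(p['dist_coeffs']))[:,0]
    E=np.array(p['extrinsics']); d=np.c_[n[:,0],-n[:,1],-np.ones(len(n))]@E[:3,:3]
    o=-E[:3,:3].T@E[:3,3]
    return o+d*((z-o[2])/d[:,2])[:,None]
def pose():
    s=env.get_state(); return np.array(s['tcp_pos']),R.from_quat(np.roll(s['orientation'],-1)),s
def show():
    t,r,s=pose(); print('t',s['clock'],'tcp',np.round(t,4),'x',np.round(r.as_matrix()[:,0],3),'y',np.round(r.as_matrix()[:,1],3),'z',np.round(r.as_matrix()[:,2],3),'gap',s['finger_gap'],'grip',s['grip_force'],'F',np.round(s['wrist_force'],1),'q',np.round(s['joint_pos'],2))
E
python3 - <<'E'
from h import *
show()
for c in ['top','side']:
    p=shot(c,c+'0')
    E=np.array(p['extrinsics']); print(c,'cam at',np.round(-E[:3,:3].T@E[:3,3],3))
    for n in ['unit','flap_bar','flap_hinge','pan','sparesbox','chip1_mid','chip2_mid','chip3_mid','scraper_grip','bowl_top','jar','mould','toolmug','driver','mallet']:
        L=env.landmark_of(n,p); print(n,[(np.round(d['centre'],3).tolist(),round(d['confidence'],2)) for d in L[:3]])
E
```

```text
t 0.0 tcp [0.2161 0.5323 0.2104] x [-0.927  0.376  0.   ] y [ 0.376  0.927 -0.002] z [-0.001 -0.002 -1.   ] gap 0.08521861879929662 grip 0.0 F [-0.8 -0.5 -0.8] q [ 1.05  0.31  0.05  1.3  -0.    1.43]
top cam at [0.293 0.027 1.359]
unit [([0.507, -0.014, -0.005], 0.59)]
flap_bar [([0.452, -0.013, 0.134], 0.72)]
flap_hinge [([0.576, -0.026, 0.093], 0.72)]
pan [([0.493, -0.173, -0.002], 0.78)]
sparesbox [([0.519, 0.133, 0.0], 0.67)]
chip1_mid [([0.511, -0.055, 0.105], 0.4)]
chip2_mid [([0.519, -0.02, 0.107], 0.51)]
chip3_mid [([0.53, 0.036, 0.113], 0.55)]
scraper_grip [([0.479, 0.406, 0.059], 0.84), ([0.453, -0.014, 0.134], 0.6)]
bowl_top [([0.463, -0.4, 0.058], 0.66), ([0.505, -0.013, -0.002], 0.45)]
jar [([0.668, -0.35, 0.002], 0.74)]
mould [([0.712, 0.33, -0.002], 0.67)]
toolmug [([0.618, 0.462, -0.004], 0.61), ([0.715, 0.331, -0.0], 0.26)]
driver [([0.301, 0.289, -0.003], 0.8)]
mallet [([0.271, -0.274, -0.003], 0.79)]
side cam at [ 0.28  -0.7    0.836]
unit [([0.506, -0.017, 0.004], 0.77)]
flap_bar [([0.453, -0.012, 0.137], 0.77)]
flap_hinge [([0.57, -0.021, 0.095], 0.82), ([0.51, -0.056, 0.107], 0.37)]
pan [([0.494, -0.166, -0.001], 0.8)]
sparesbox [([0.518, 0.133, -0.002], 0.84)]
chip1_mid [([0.51, -0.056, 0.111], 0.55)]
chip2_mid [([0.514, -0.023, 0.111], 0.68), ([0.507, -0.016, 0.001], 0.48)]
chip3_mid [([0.524, 0.03, 0.113], 0.65)]
scraper_grip [([0.485, 0.409, 0.06], 0.93), ([0.494, -0.17, -0.001], 0.33)]
bowl_top [([0.464, -0.4, 0.06], 0.62)]
jar [([0.67, -0.348, -0.0], 0.92)]
mould [([0.71, 0.326, -0.0], 0.67), ([0.515, 0.134, 0.0], 0.33), ([0.515, -0.027, 0.11], 0.24)]
toolmug [([0.62, 0.46, -0.0], 0.78)]
driver [([0.308, 0.286, -0.002], 0.48)]
mallet [([0.278, -0.273, -0.002], 0.6), ([0.494, -0.169, 0.0], 0.28)]
```

View pics/top0.png

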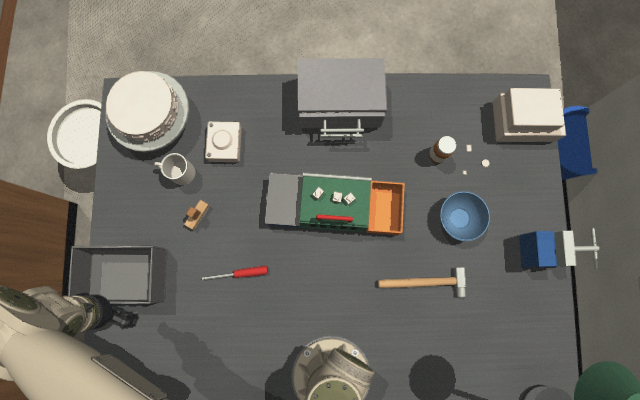

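View pics/side0.png

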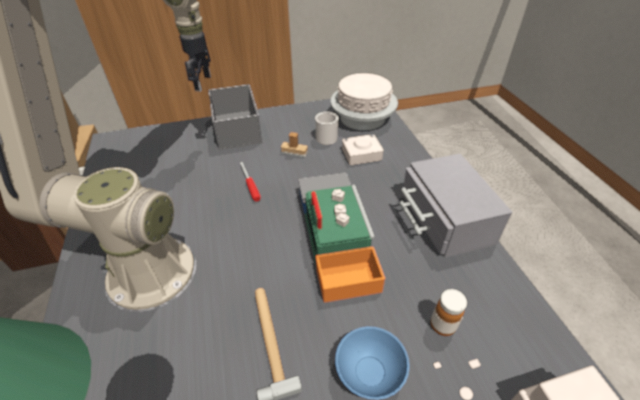

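The top view shows the unit (336,203), with the pan on its right at (387,207), the scraper turned about 45° at (196,214), and the three chips at (318,193), (338,197) and (350,198). The side view agrees with the detections: the pan is on the unit's -y side and the bar faces the robot.

```bash
python3 - <<'E'
from h import *
p=shot('top'); q=shot('side')
def rect(n,p,z,k=0):
    m=env.regions_of(n,p)[k]; ys,xs=np.nonzero(m['mask']); P=atz(p,np.c_[xs,ys],z)[:,:2].astype(np.float32)*1000
    r=cv2.minAreaRect(P); print(n,round(m['confidence'],2),np.round(r[0],1),np.round(r[1],1),round(r[2],1))
rect('scraper_grip',p,0.025); rect('flap',p,0.1); rect('pan',p,.06); rect('sparesbox',p,.062)
for n in ['chip1_mid','chip2_mid','chip3_mid']: rect(n,p,.12)
rect('flap_bar',p,.138); rect('pan',q,.06)
t,r,s=pose()
d=np.array([.482,.4075,.16])-t; print('tool shift',np.round(1000*r.inv().apply(d)))
E
```

```text
scraper_grip 0.66 [479.  407.8] [52.9 94.4] 58.7
flap 0.9 [505.2 -16.2] [196.  130.7] 85.0
pan 0.84 [ 488.8 -169.3] [102.9 155.8] 83.5
sparesbox 0.79 [516.5 136.7] [100.4 157.2] 85.7
chip1_mid 0.64 [507.  -55.1] [22.2 26.4] 43.8
chip2_mid 0.42 [510.3 -21.1] [22.7 25.9] 89.1Traceback (most recent call last):
  File "<stdin>", line 7, in <module>
  File "<stdin>", line 4, in rect
IndexError: list index out of range
```

```bash
python3 - <<'E'
from h import *
from scipy.optimize import minimize
p=shot('top'); q=shot('side'); ms=[(c,env.regions_of('scraper_grip',c)[0]['mask']) for c in (p,q)]
def box(lx,ly,z0,z1): return np.array([[a*lx/2,b*ly/2,z] for a in(-1,1) for b in(-1,1) for z in(z0,z1)])
B=[box(.09,.03,0,.03),box(.028,.022,.03,.082)]
def cost(v):
    s=0
    for c,m in ms:
        im=np.zeros((1600,2560),np.uint8)
        for b in B:
            W=b@R.from_euler('z',v[2]).as_matrix().T+[v[0],v[1],0]
            cv2.fillConvexPoly(im,cv2.convexHull(np.round((proj(c,W)+.5)*4-.5).astype(np.int32)),1)
        M=cv2.resize(m.astype(np.uint8),(2560,1600),interpolation=cv2.INTER_NEAREST)
        s+=1-(im&M).sum()/(im|M).sum()
    return s
for a in (-30,-40,-50):
    r=minimize(cost,[.481,.4075,np.radians(a)],method='Nelder-Mead',options=dict(initial_simplex=[[.481,.4075,np.radians(a)],[.487,.4075,np.radians(a)],[.481,.413,np.radians(a)],[.481,.4075,np.radians(a+8)]]))
    print(np.round(r.x[:2],4),np.degrees(r.x[2]).round(1),round(r.fun,3))
E
```

```text
[0.4816 0.4049] -31.3 0.274
[0.4813 0.4049] -32.3 0.275
[0.4822 0.4042] -31.2 0.274
```

Request:
move_arm([
  [[0,0,0],[0,0,-1],-1],
  [[-60,0,0],[0,0,-2],-1],
  [[-120,0,0],[0,0,-3],-1],
  [[-180,0,0],[0,0,-4],-1],
  [[-240,0,0],[0,0,-5],-1],
])

```text
clock: 2.88
tcp_pos: [0.4404, 0.4417, 0.2115]
orientation: [0.0, -0.244, 0.97, 0.0]
wrist_force: [-0.4, 1.1, 0.8]
finger_gap: 0.0858
grip_force: 0.0
```

Request:
move_arm([
  [[-6,-17,10],[0,0,-1],-1],
  [[-12,-34,25],[0,0,-2],-1],
  [[-19,-51,50],[0,0,-3],-1],
  [[-19,-51,80],[0,0,-3],-1],
  [[-19,-51,80],[0,0,-3],-1],
])

```text
clock: 3.5
tcp_pos: [0.4779, 0.4049, 0.1287]
orientation: [-0.003, -0.484, 0.875, -0.0]
wrist_force: [-0.2, -0.4, 0.7]
finger_gap: 0.0854
grip_force: 0.0
```

```bash
python3 - <<'E'
from h import *
show(); shot('side','s1')
t,r,s=pose(); print(np.round(1000*r.inv().apply(np.array([.4815,.4055,.041])-t)))
im=cv2.imread('pics/s1.png')[60:220,200:420]; cv2.imwrite('pics/s1c.png',cv2.resize(im,None,fx=3,fy=3))
E
```

```text
t 3.5 tcp [0.4779 0.4049 0.1287] x [-0.532 -0.847  0.005] y [-0.847  0.532  0.002] z [-0.005 -0.003 -1.   ] gap 0.08539528343221146 grip 0.0 F [-0.2 -0.4  0.7] q [ 0.57  0.45  0.04  1.17  0.   -0.43]
[-2. -3. 90.]
```

View pics/s1c.png

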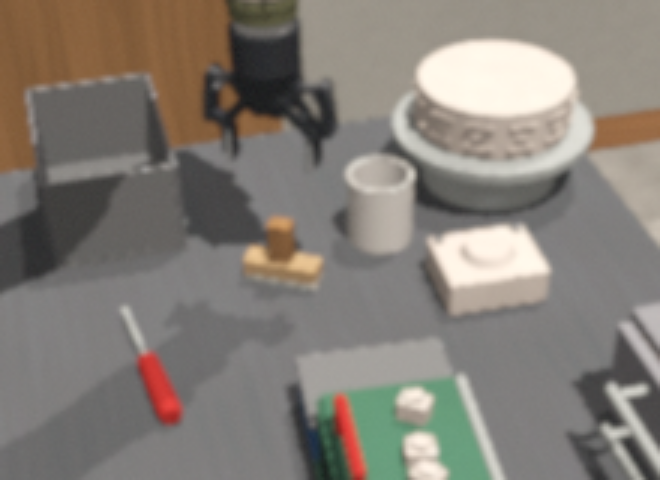

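The open gripper stands above the scraper (crop px 282,255), with its fingers straddling the long axis.

Request:
move_arm([
  [[-2,-3,40],[0,0,0],-1],
  [[-2,-3,75],[0,0,0],-1],
  [[-2,-3,88],[0,0,0],-1],
  [[-2,-3,88],[0,0,0],0.5],
  [[-2,-3,88],[0,0,0],1],
], squeeze=60)

```text
clock: 4.18
tcp_pos: [0.4842, 0.4073, 0.0454]
orientation: [0.002, -0.484, 0.875, 0.0]
wrist_force: [0.3, 0.5, 0.6]
finger_gap: 0.0515
grip_force: 0.0
```

Request:
move_arm([
  [[0,0,0],[0,0,0],1],
  [[0,0,0],[0,0,0],1],
  [[0,0,0],[0,0,0],1],
])

```text
clock: 4.55
tcp_pos: [0.4838, 0.4072, 0.045]
orientation: [0.001, -0.484, 0.875, 0.0]
wrist_force: [-1.7, 0.3, 6.9]
finger_gap: 0.0263
grip_force: 61.6
```

```bash
python3 - <<'E'
from h import *
show()
E
```

```text
t 4.55 tcp [0.4838 0.4072 0.045 ] x [-0.531 -0.847 -0.003] y [-0.847  0.531 -0.001] z [ 0.002  0.002 -1.   ] gap 0.026334169652894087 grip 61.61487579345703 F [-1.7  0.3  6.9] q [ 0.57  0.51 -0.07  0.98  0.   -0.44]
```

Request:
move_arm([
  [[0,0,-40],[0,0,0],1],
  [[0,0,-100],[0,0,0],1],
  [[0,0,-155],[0,0,0],1],
  [[40,-33,-160],[0,0,-0.7],1],
  [[80,-66,-160],[0,0,-1.4],1],
])

```text
clock: 5.18
tcp_pos: [0.4969, 0.303, 0.2045]
orientation: [0.001, -0.589, 0.808, -0.0]
wrist_force: [0.6, 0.2, -3.0]
finger_gap: 0.0268
grip_force: 60.6
```

```bash
cat > go.py <<'E'
import sys
from h import *
# usage: go.py ux uy z heading(deg): shift in tool axes to that unit-frame point, tcp z and tool-y heading
show()
a=list(map(float,sys.argv[1:]))
t,r,s=pose(); c,sn=np.cos(np.radians(-5)),np.sin(np.radians(-5))
w=np.array([.506+c*a[0]-sn*a[1],-.016+sn*a[0]+c*a[1],a[2]]) if len(sys.argv)<6 else np.array(a[:3])
y=r.as_matrix()[:,1]; h=np.degrees(np.arctan2(y[1],y[0]))
print('world',np.round(w,4),'shift',np.round(1000*r.inv().apply(w-t),1),'heading',round(h,1),'turn',round(-(((a[3]-h+180)%360)-180)/10,2))
E
python3 go.py .012 .094 .2 175
```

```text
t 5.175 tcp [0.4969 0.303  0.2045] x [-0.305 -0.952 -0.001] y [-0.952  0.305 -0.002] z [ 0.002  0.001 -1.   ] gap 0.026806501361139875 grip 60.621711015701294 F [ 0.6  0.2 -3. ] q [ 0.41  0.33  0.05  1.29 -0.   -0.85]
world [0.5261 0.0766 0.2   ] shift [206.7 -96.9   4.4] heading 162.2 turn -1.28
```

Request:
move_arm([
  [[50,-24,0],[0,0,-0.4],1],
  [[100,-48,0],[0,0,-0.9],1],
  [[150,-72,0],[0,0,-1.28],1],
  [[207,-97,0],[0,0,-1.28],1],
  [[207,-97,0],[0,0,-1.28],1],
])

```text
clock: 5.8
tcp_pos: [0.5245, 0.0724, 0.2031]
orientation: [-0.0, -0.671, 0.741, -0.0]
wrist_force: [0.6, 0.9, -2.5]
finger_gap: 0.0267
grip_force: 60.6
```

```bash
python3 go.py .012 .094 .148 175; python3 - <<'E'
from h import *
shot('side','s2'); p=shot('top','t2')
for n in ['chip1_mid','chip2_mid','chip3_mid','scraper_grip','flap']: print(n,[(np.round(d['centre'],3).tolist(),round(d['confidence'],2)) for d in env.spot_in(n,p)[:2]])
im=cv2.imread('pics/s2.png')[120:320,240:460]; im2=cv2.imread('pics/t2.png')[140:260,240:430]
cv2.imwrite('pics/s2c.png',np.vstack([cv2.resize(im,(440,400),interpolation=2)]) if 0 else np.hstack([cv2.resize(im,(396,360)),cv2.resize(im2,(404,360))]))
E
```

```text
t 5.8 tcp [0.5245 0.0724 0.2031] x [-0.099 -0.995  0.001] y [-0.995  0.099  0.   ] z [-0.    -0.001 -1.   ] gap 0.026679179402225764 grip 60.60092210769653 F [ 0.6  0.9 -2.5] q [-0.01  0.23 -0.09  1.25 -0.   -1.49]
world [0.5261 0.0766 0.148 ] shift [-4.4 -1.3 55.1] heading 174.3 turn -0.07
chip1_mid [([0.51, -0.052, 0.116], 0.45)]
chip2_mid []
chip3_mid [([0.504, -0.047, 0.104], 0.4)]
scraper_grip []
flap [([0.501, -0.044, 0.103], 0.72), ([0.702, 0.325, 0.048], 0.35)]
```

View pics/s2c.png

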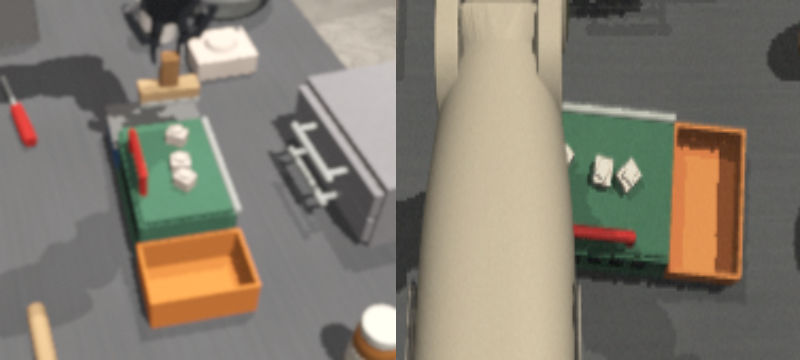

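The scraper hangs upright at the spares-box end (left crop 168,88) with all three chips ahead of it at (177,135), (180,160) and (184,178). I'll lower it next, then sweep.

Request:
move_arm([
  [[-5,-1,20],[0,0,-0.07],1],
  [[-5,-1,40],[0,0,-0.07],1],
  [[-5,-1,52],[0,0,-0.07],1],
  [[-5,-1,54],[0,0,-0.07],1],
  [[-5,-1,54],[0,0,-0.07],1],
])

```text
clock: 6.78
tcp_pos: [0.526, 0.0818, 0.1497]
orientation: [0.0, -0.678, 0.735, -0.0]
wrist_force: [-0.3, -0.9, -2.2]
finger_gap: 0.0269
grip_force: 60.5
```

```bash
python3 go.py .012 -.097 .148 175
```

```text
t 6.775 tcp [0.526  0.0818 0.1497] x [-0.08  -0.997 -0.   ] y [-0.997  0.08  -0.001] z [ 0.001  0.    -1.   ] gap 0.026889945008277207 grip 60.503089427948 F [-0.3 -0.9 -2.2] q [ 0.    0.26 -0.18  1.13  0.   -1.49]
world [ 0.5095 -0.1137  0.148 ] shift [196.1   0.8   1.7] heading 175.4 turn 0.04
```

Request:
move_arm([
  [[12,0,2],[0,0,0],1],
  [[30,0,2],[0,0,0],1],
  [[48,0,2],[0,0,0],1],
  [[66,0,2],[0,0,0],1],
  [[84,0,2],[0,0,0],1],
])

```text
clock: 7.4
tcp_pos: [0.5189, -0.0038, 0.1474]
orientation: [0.0, -0.678, 0.735, -0.0]
wrist_force: [0.4, 1.4, -2.2]
finger_gap: 0.0264
grip_force: 60.6
```

Request:
move_arm([
  [[18,0,0],[0,0,0],1],
  [[36,0,0],[0,0,0],1],
  [[54,0,0],[0,0,0],1],
  [[70,0,0],[0,0,0],1],
  [[84,0,0],[0,0,0],1],
])

```text
clock: 8.02
tcp_pos: [0.5121, -0.087, 0.1472]
orientation: [0.0, -0.678, 0.735, 0.0]
wrist_force: [0.6, 0.2, -2.8]
finger_gap: 0.0269
grip_force: 60.6
```

```bash
python3 go.py .012 -.097 .148 175; python3 - <<'E'
from h import *
shot('side','s3')
cv2.imwrite('pics/s3c.png',cv2.resize(cv2.imread('pics/s3.png')[120:320,240:460],None,fx=3,fy=3))
E
```

```text
t 8.025 tcp [ 0.5121 -0.087   0.1472] x [-0.081 -0.997 -0.   ] y [-0.997  0.081  0.   ] z [-0.  0. -1.] gap 0.02688099475069884 grip 60.62018394470215 F [ 0.6  0.2 -2.8] q [-0.32  0.24 -0.22  1.12  0.   -1.81]
world [ 0.5095 -0.1137  0.148 ] shift [26.8  0.4 -0.8] heading 175.4 turn 0.04
```

View pics/s3c.png

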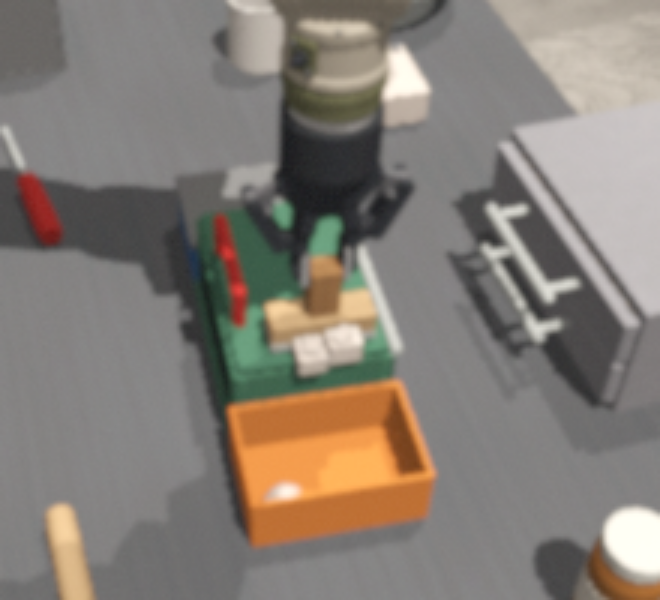

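One chip is already in the pan (285,492) and two are just ahead of the scraper at (310,350) and (343,342). I'll push on more slowly.

Request:
move_arm([
  [[8,0,0],[0,0,0],1],
  [[16,0,0],[0,0,0],1],
  [[24,0,0],[0,0,0],1],
  [[30,0,0],[0,0,0],1],
  [[33,0,0],[0,0,0],1],
])

```text
clock: 8.7
tcp_pos: [0.5096, -0.1192, 0.1473]
orientation: [0.0, -0.678, 0.735, 0.0]
wrist_force: [0.6, -0.2, -2.7]
finger_gap: 0.0265
grip_force: 60.6
```

Request:
move_arm([
  [[2,0,0],[0,0,0],1],
  [[2,0,0],[0,0,0],1],
  [[-10,0,-20],[0,0,0],1],
  [[-40,0,-60],[0,0,0],1],
])

```text
clock: 9.2
tcp_pos: [0.5116, -0.0788, 0.2062]
orientation: [-0.001, -0.677, 0.736, 0.002]
wrist_force: [0.5, 0.2, -1.8]
finger_gap: 0.0267
grip_force: 60.6
```

```bash
python3 go.py .48 .29 .205 175 w; python3 - <<'E'
from h import *
p=shot('side','s4'); 
for n in ['chip1_mid','chip2_mid','chip3_mid','pan']: print(n,[(np.round(d['centre'],3).tolist(),round(d['confidence'],2)) for d in env.landmark_of(n,p)[:3]])
cv2.imwrite('pics/s4c.png',cv2.resize(cv2.imread('pics/s4.png')[120:320,240:460],None,fx=3,fy=3))
E
```

```text
t 9.2 tcp [ 0.5116 -0.0788  0.2062] x [-0.082 -0.997 -0.001] y [-0.997  0.082  0.004] z [-0.004  0.001 -1.   ] gap 0.026699697470058646 grip 60.58665633201599 F [ 0.5  0.2 -1.8] q [-0.31  0.21 -0.11  1.26 -0.   -1.8 ]
chip1_mid []
chip2_mid [([0.502, -0.183, 0.013], 0.66)]
chip3_mid [([0.516, -0.146, 0.013], 0.59)]
pan [([0.495, -0.168, -0.002], 0.97)]Traceback (most recent call last):
  File "go.py", line 5, in <module>
    a=list(map(float,sys.argv[1:]))
ValueError: could not convert string to float: 'w'
```

View pics/s4c.png

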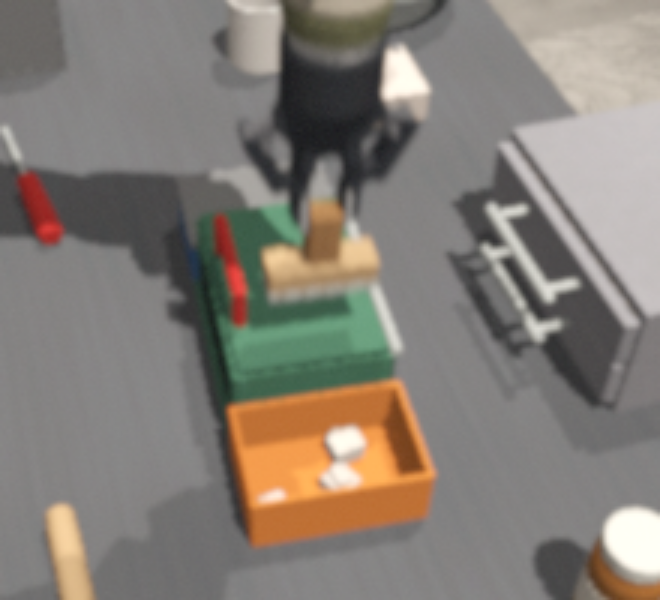

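All three chips are in the pan: (345,442), (340,477) and (272,495). Next I'll put the scraper down at about (0.48, 0.29).

Request:
move_arm([
  [[-50,8,-5],[0,0,0],1],
  [[-100,17,-5],[0,0,0],1],
  [[-155,26,-5],[0,0,0],1],
  [[-210,35,-5],[0,0,0],1],
  [[-265,45,-5],[0,0,0],1],
])

```text
clock: 10.07
tcp_pos: [0.4885, 0.1896, 0.2106]
orientation: [-0.001, -0.678, 0.735, 0.0]
wrist_force: [1.3, -0.5, -2.1]
finger_gap: 0.0267
grip_force: 60.6
```

Request:
move_arm([
  [[-50,8,0],[0,0,0],1],
  [[-100,17,0],[0,0,0],1],
  [[-100,17,50],[0,0,0],1],
  [[-100,17,100],[0,0,0],1],
  [[-100,17,100],[0,0,0],1],
])

```text
clock: 10.7
tcp_pos: [0.4758, 0.2875, 0.1068]
orientation: [-0.006, -0.678, 0.735, 0.002]
wrist_force: [-0.2, -0.1, -1.0]
finger_gap: 0.0267
grip_force: 60.8
```

```bash
sed -i 's/sys.argv\[1:\]/sys.argv[1:5]/' go.py; python3 go.py .48 .29 .045 175 w
```

```text
t 10.7 tcp [0.4758 0.2875 0.1068] x [-0.081 -0.997  0.006] y [-0.997  0.081  0.011] z [-0.011 -0.005 -1.   ] gap 0.026685681758103794 grip 60.7577383518219 F [-0.2 -0.1 -1. ] q [ 0.4   0.34 -0.18  1.06 -0.   -1.09]
world [0.48  0.29  0.045] shift [-3.2 -4.6 61.8] heading 175.4 turn 0.04
```

Request:
move_arm([
  [[0,0,25],[0,0,0],1],
  [[0,0,45],[0,0,0],1],
  [[0,0,55],[0,0,0],1],
  [[0,0,60],[0,0,0],1],
  [[0,0,60],[0,0,0],1],
])

```text
clock: 11.32
tcp_pos: [0.4808, 0.2899, 0.053]
orientation: [0.0, -0.678, 0.735, -0.0]
wrist_force: [0.2, 0.7, -1.6]
finger_gap: 0.0268
grip_force: 60.7
```

```bash
python3 go.py .48 .29 .045 175 w
```

```text
t 11.325 tcp [0.4808 0.2899 0.053 ] x [-0.081 -0.997 -0.   ] y [-0.997  0.081 -0.001] z [ 0.001  0.    -1.   ] gap 0.02679905206861233 grip 60.682103633880615 F [ 0.2  0.7 -1.6] q [ 0.4   0.38 -0.26  0.93  0.   -1.09]
world [0.48  0.29  0.045] shift [-0.1  0.8  8. ] heading 175.4 turn 0.04
```

Request:
move_arm([
  [[0,0,4],[0,0,0],1],
  [[0,0,7],[0,0,0],1],
  [[0,0,8],[0,0,0],1],
  [[0,0,8],[0,0,0],1],
])

```text
clock: 11.82
tcp_pos: [0.4805, 0.2901, 0.0451]
orientation: [0.0, -0.678, 0.735, -0.0]
wrist_force: [-2.5, -0.8, 3.9]
finger_gap: 0.0266
grip_force: 61.5
```

Request:
move_arm([
  [[0,0,0],[0,0,0],0],
  [[0,0,0],[0,0,0],-1],
  [[0,0,0],[0,0,0],-1],
  [[0,0,-20],[0,0,0],-1],
  [[0,0,-70],[0,0,0],-1],
])

```text
clock: 12.45
tcp_pos: [0.4783, 0.2889, 0.1124]
orientation: [-0.003, -0.678, 0.735, 0.001]
wrist_force: [0.2, 0.0, 0.0]
finger_gap: 0.0852
grip_force: 0.0
```

```bash
python3 go.py -.055 0 .205 175; python3 - <<'E'
from h import *
p=shot('side','s5')
for n in ['scraper_grip','flap_bar','flap_hinge']: print(n,[(np.round(d['centre'],3).tolist(),round(d['confidence'],2)) for d in env.landmark_of(n,p)[:3]])
E
```

```text
t 12.45 tcp [0.4783 0.2889 0.1124] x [-0.08  -0.997  0.003] y [-0.997  0.08   0.005] z [-0.006 -0.002 -1.   ] gap 0.08522434483170033 grip 0.0 F [0.2 0.  0. ] q [ 0.4   0.34 -0.17  1.07  0.   -1.09]
world [ 0.4512 -0.0112  0.205 ] shift [301.6   3.3 -91.7] heading 175.4 turn 0.04
scraper_grip [([0.484, 0.289, 0.06], 0.71)]
flap_bar [([0.454, -0.009, 0.133], 0.61), ([0.619, 0.459, 0.001], 0.35)]
flap_hinge [([0.571, -0.019, 0.092], 0.88), ([0.708, 0.328, 0.005], 0.35)]
```

Request:
move_arm([
  [[0,0,-55],[0,0,0],-1],
  [[55,0,-90],[0,0,0],-1],
  [[110,1,-90],[0,0,0],-1],
  [[165,2,-90],[0,0,0],-1],
  [[220,3,-90],[0,0,0],-1],
])

```text
clock: 13.28
tcp_pos: [0.4586, 0.0692, 0.203]
orientation: [-0.001, -0.678, 0.735, 0.001]
wrist_force: [0.1, 0.5, 0.6]
finger_gap: 0.0857
grip_force: 0.0
```

Request:
move_arm([
  [[45,0,0],[0,0,0],-1],
  [[80,0,0],[0,0,0],-1],
  [[80,0,20],[0,0,0],-1],
  [[80,0,20],[0,0,0],-1],
])

```text
clock: 13.78
tcp_pos: [0.4513, -0.0091, 0.1819]
orientation: [-0.001, -0.678, 0.735, 0.002]
wrist_force: [-0.7, 1.0, 0.2]
finger_gap: 0.0852
grip_force: 0.0
```

```bash
python3 go.py .4525 -.012 .121 175 w
```

```text
t 13.775 tcp [ 0.4513 -0.0091  0.1819] x [-0.082 -0.997 -0.001] y [-0.997  0.082  0.005] z [-0.005  0.001 -1.   ] gap 0.08517476026480485 grip 0.0 F [-0.7  1.   0.2] q [-0.2   0.09 -0.31  1.18  0.   -1.69]
world [ 0.4525 -0.012   0.121 ] shift [ 2.9 -1.8 60.9] heading 175.3 turn 0.03
```

Request:
move_arm([
  [[3,-1,30],[0,0,0],-1],
  [[3,-1,55],[0,0,0],-1],
  [[3,-1,62],[0,0,0],-1],
  [[3,-1,62],[0,0,0],0.5],
  [[3,-1,62],[0,0,0],1],
], squeeze=30)

```text
clock: 14.4
tcp_pos: [0.4548, -0.012, 0.1233]
orientation: [0.001, -0.678, 0.735, -0.001]
wrist_force: [-0.0, 0.2, -0.5]
finger_gap: 0.0516
grip_force: 0.0
```

Request:
move_arm([
  [[0,0,0],[0,0,0],1],
  [[0,0,0],[0,0,0],1],
  [[0,0,0],[0,0,0],1],
  [[0,0,0],[0,0,0],1],
])

```text
clock: 14.9
tcp_pos: [0.4544, -0.0122, 0.1238]
orientation: [0.0, -0.678, 0.735, -0.001]
wrist_force: [-2.9, 0.4, 10.4]
finger_gap: -0.0001
grip_force: 4.9
```

```bash
python3 go.py .4525 -.012 .121 175 w; python3 - <<'E'
from h import *
t,r,s=pose()
# bar path: relative shifts for hinge angles, in unit x / z
for th in (.15,.3,.45,.6,.75,.9,1.05,1.2,1.35,1.5):
    a=np.arctan2(44,-120); R0=np.hypot(44,120); 
    dx=R0*(np.cos(a-th)-np.cos(a)); dz=R0*(np.sin(a-th)-np.sin(a))
    w=np.array([dx*np.cos(np.radians(5)),-dx*np.sin(np.radians(5)),dz]); print(th,np.round(r.inv().apply(w),0))
E
```

```text
t 14.9 tcp [ 0.4544 -0.0122  0.1238] x [-0.08  -0.997  0.   ] y [-0.997  0.08  -0.002] z [ 0.002 -0.    -1.   ] gap -7.902616825438307e-05 grip 4.914616310270503 F [-2.9  0.4 10.4] q [-0.2   0.13 -0.41  1.03 -0.   -1.69]
world [ 0.4525 -0.012   0.121 ] shift [-0.   1.9  2.8] heading 175.4 turn 0.04
0.15 [  0.  -8. -17.]
0.3 [  0. -18. -33.]
0.45 [  0. -31. -48.]
0.6 [  0. -46. -60.]
0.75 [  0. -62. -70.]
0.9 [  1. -80. -77.]
1.05 [  1. -99. -82.]
1.2 [   1. -118.  -84.]
1.35 [   1. -137.  -82.]
1.5 [   1. -156.  -79.]
```

```bash
python3 - <<'E'
from h import *
p=shot('side','s6')
t,r,s=pose(); print(proj(p,[t,t+[0,0,.019],[.4525,-.012,.138]]))
print([(np.round(d['centre'],3).tolist(),round(d['confidence'],2)) for d in env.landmark_of('flap_bar',p)])
cv2.imwrite('pics/s6c.png',cv2.resize(cv2.imread('pics/s6.png')[140:260,260:400],None,fx=5,fy=5,interpolation=cv2.INTER_CUBIC))
E
```

```text
[[315.83642004 208.73593864]
 [315.71774096 203.55335969]
 [315.0308843  204.9719197 ]]
[([0.452, -0.01, 0.135], 0.81)]
```

View pics/s6c.png

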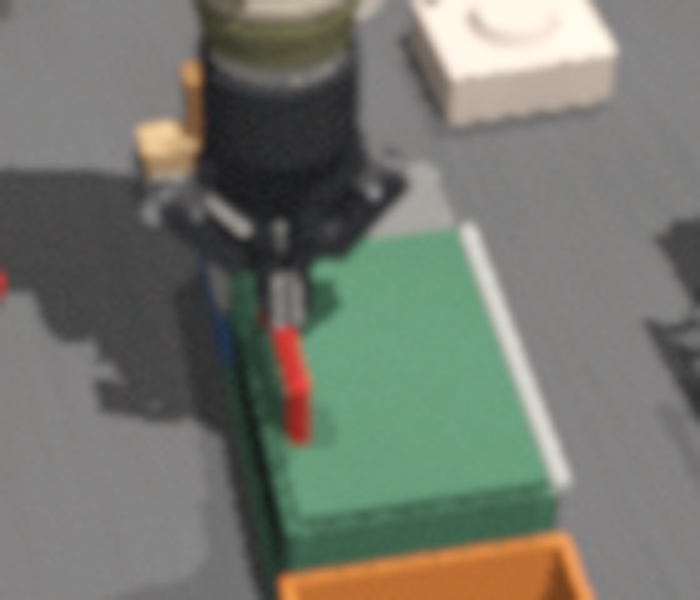

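The shut fingertips are at about (288,325) on the bar, but the gap reads 0. I'll test with a small lift whether the fingers have caged the bar.

Request:
move_arm([
  [[0,0,-3],[0,0,0],1],
  [[0,-2,-7],[0,0,0],1],
  [[0,-5,-12],[0,0,0],1],
  [[0,-8,-17],[0,0,0],1],
  [[0,-8,-17],[0,0,0],1],
])

```text
clock: 15.62
tcp_pos: [0.4627, -0.0128, 0.1397]
orientation: [0.0, -0.678, 0.735, -0.0]
wrist_force: [0.3, 0.5, -0.5]
finger_gap: 0.0
grip_force: 0.0
```

```bash
python3 - <<'E'
from h import *
show(); p=shot('side')
print([(np.round(d['centre'],3).tolist(),round(d['confidence'],2)) for d in env.landmark_of('flap_bar',p)])
E
```

```text
t 15.625 tcp [ 0.4627 -0.0128  0.1397] x [-0.08  -0.997  0.   ] y [-0.997  0.08  -0.001] z [ 0.001 -0.    -1.   ] gap 2.1863080836420857e-05 grip 0.0 F [ 0.3  0.5 -0.5] q [-0.2   0.13 -0.36  1.07  0.   -1.69]
[([0.452, -0.01, 0.137], 0.69)]
```

```bash
python3 - <<'E'
from h import *
p=shot('side','s7'); t,r,s=pose()
im=cv2.resize(cv2.imread('pics/s7.png')[150:240,270:370],None,fx=6,fy=6,interpolation=cv2.INTER_CUBIC)
c,sn=np.cos(np.radians(-5)),np.sin(np.radians(-5))
def U(x,y,z): return [.506+c*x-sn*y,-.016+sn*x+c*y,z]
P=[t,t+[0,0,.038],U(-.055,.045,.144),U(-.055,-.045,.144),U(-.055,-.045,.1)]
print(np.round((proj(p,P)-[270,150])*6))
for u,v in (proj(p,P)-[270,150])*6: cv2.circle(im,(int(u),int(v)),3,(255,0,255),-1)
cv2.imwrite('pics/s7c.png',im)
# top camera for the bar too
q=shot('top'); 
for n in ('flap_bar',):
  for k in (p,q): print([(np.round(d['centre'],3).tolist(),round(d['confidence'],2)) for d in env.spot_in(n,k)])
E
```

```text
[[291. 325.]
 [290. 260.]
 [249. 250.]
 [285. 393.]
 [287. 464.]]
[([0.51, -0.036, 0.095], 0.84)]
[([0.501, 0.062, 0.095], 0.79)]
```

View pics/s7c.png

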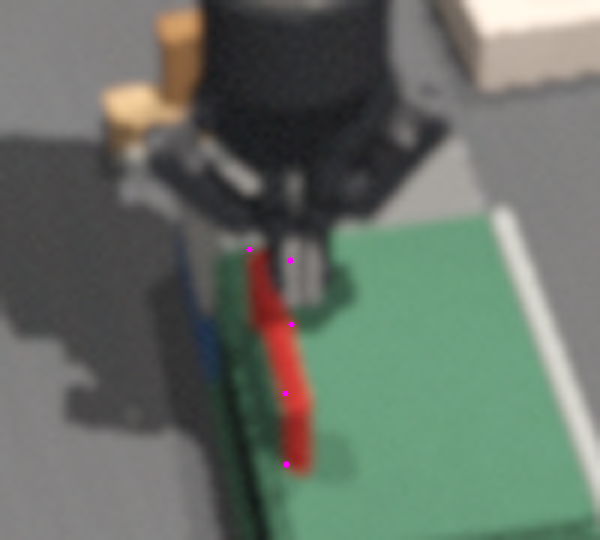

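The shut tips (302,305) end about 3 px above the projected TCP, so the real tips sit 12 mm or so higher than nominal and the fingers slid off the top of the bar. I'll regrasp lower.

Request:
move_arm([
  [[0,4,-25],[0,0,0],0],
  [[0,9,-45],[0,0,0],-1],
  [[0,9,-45],[0,0,0],-1],
  [[0,9,-25],[0,0,0],-1],
  [[0,9,5],[0,0,0],-1],
])

```text
clock: 16.55
tcp_pos: [0.4536, -0.0121, 0.1335]
orientation: [0.001, -0.678, 0.735, -0.001]
wrist_force: [0.3, 0.1, -0.1]
finger_gap: 0.0851
grip_force: 0.0
```

Request:
move_arm([
  [[0,0,18],[0,0,0],-1],
  [[0,0,27],[0,0,0],-1],
  [[0,0,29],[0,0,0],0],
  [[0,0,29],[0,0,0],1],
  [[0,0,29],[0,0,0],1],
])

```text
clock: 17.18
tcp_pos: [0.4536, -0.0121, 0.106]
orientation: [0.0, -0.678, 0.735, -0.001]
wrist_force: [0.4, 0.1, 0.1]
finger_gap: 0.032
grip_force: 0.0
```

Request:
move_arm([
  [[0,0,0],[0,0,0],1],
  [[0,0,0],[0,0,0],1],
  [[0,0,0],[0,0,0],1],
])

```text
clock: 17.55
tcp_pos: [0.4528, -0.012, 0.1059]
orientation: [0.0, -0.678, 0.735, -0.0]
wrist_force: [-3.6, 0.3, 5.6]
finger_gap: 0.0105
grip_force: 29.4
```

Gap 10.5 mm, so the bar is gripped. I'll follow the arc next.

Request:
move_arm([
  [[0,-4,-9],[0,0,0],1],
  [[0,-12,-24],[0,0,0],1],
  [[0,-23,-40],[0,0,0],1],
  [[0,-37,-54],[0,0,0],1],
  [[0,-53,-65],[0,0,0],1],
], squeeze=35)

```text
clock: 18.18
tcp_pos: [0.5006, -0.016, 0.1707]
orientation: [-0.004, -0.678, 0.735, 0.004]
wrist_force: [-17.5, -0.8, 14.5]
finger_gap: 0.01
grip_force: 35.2
```

```bash
python3 - <<'E'
from h import *
show(); p=shot('side')
print([(np.round(d['centre'],3).tolist(),round(d['confidence'],2)) for d in env.landmark_of('flap_bar',p)])
E
```

```text
t 18.175 tcp [ 0.5006 -0.016   0.1707] x [-0.08  -0.997  0.001] y [-0.997  0.08   0.011] z [-0.011 -0.    -1.   ] gap 0.010038204803441239 grip 35.2065172791481 F [-17.5  -0.8  14.5] q [-0.19  0.2  -0.21  1.18 -0.   -1.68]
[([0.504, -0.017, 0.198], 0.93), ([0.618, 0.46, -0.0], 0.19)]
```

Request:
move_arm([
  [[0,-4,-7],[0,0,0],1],
  [[0,-14,-12],[0,0,0],1],
  [[0,-28,-18],[0,0,0],1],
  [[0,-43,-21],[0,0,0],1],
  [[0,-57,-24],[0,0,0],1],
])

```text
clock: 18.9
tcp_pos: [0.5624, -0.0211, 0.195]
orientation: [-0.001, -0.678, 0.735, 0.0]
wrist_force: [-4.7, -2.9, -2.3]
finger_gap: 0.0101
grip_force: 34.2
```

```bash
python3 - <<'E'
from h import *
show(); p=shot('side')
print([(np.round(d['centre'],3).tolist(),round(d['confidence'],2)) for d in env.landmark_of('flap_bar',p)])
E
```

```text
t 18.9 tcp [ 0.5624 -0.0211  0.195 ] x [-0.081 -0.997  0.001] y [-0.997  0.081  0.002] z [-0.002 -0.001 -1.   ] gap 0.010072548951588664 grip 34.19240176677704 F [-4.7 -2.9 -2.3] q [-0.18  0.3  -0.02  1.26 -0.   -1.67]
[([0.564, -0.021, 0.221], 0.7)]
```

Request:
move_arm([
  [[0,-12,-1],[0,0,0],1],
  [[0,-24,0],[0,0,0],1],
  [[0,-36,1],[0,0,0],1],
  [[0,-44,3],[0,0,0],1],
  [[0,-44,3],[0,0,0],1],
])

```text
clock: 19.62
tcp_pos: [0.6078, -0.0249, 0.1919]
orientation: [0.001, -0.678, 0.735, -0.001]
wrist_force: [1.1, -3.4, 0.4]
finger_gap: 0.0104
grip_force: 35.0
```

```bash
python3 - <<'E'
from h import *
show(); p=shot('side')
print([(np.round(d['centre'],3).tolist(),round(d['confidence'],2)) for d in env.landmark_of('flap_bar',p)])
E
```

```text
t 19.625 tcp [ 0.6078 -0.0249  0.1919] x [-0.081 -0.997  0.001] y [-0.997  0.081 -0.003] z [ 0.002 -0.001 -1.   ] gap 0.01041213133939909 grip 35.009527802467346 F [ 1.1 -3.4  0.4] q [-0.17  0.38  0.1   1.28 -0.   -1.66]
[([0.607, -0.026, 0.213], 0.72)]
```

Request:
move_arm([
  [[0,0,0],[0,0,0],0.6],
  [[0,0,0],[0,0,0],0.4],
  [[0,0,0],[0,0,0],0.4],
  [[0,0,-20],[0,0,0],0.4],
  [[0,0,-45],[0,0,0],0.4],
])

```text
clock: 20.35
tcp_pos: [0.6059, -0.0239, 0.2361]
orientation: [-0.0, -0.678, 0.735, 0.001]
wrist_force: [0.1, 0.8, -0.1]
finger_gap: 0.0254
grip_force: 0.0
```

Request:
move_arm([
  [[0,0,-20],[0,0,0],0.4],
  [[0,0,-50],[0,0,0],0.4],
  [[0,50,-60],[0,0,0],0.4],
  [[0,100,-60],[0,0,0],0],
  [[0,150,-60],[0,0,0],0],
])

```text
clock: 20.98
tcp_pos: [0.4556, -0.0119, 0.2963]
orientation: [0.0, -0.678, 0.735, -0.0]
wrist_force: [-0.2, -0.0, 0.2]
finger_gap: 0.0425
grip_force: 0.0
```

```bash
python3 - <<'E'
from h import *
show(); p=shot('side','s8'); q=shot('top','t8')
for c in (p,q):
  for n in ['flap_bar','filter_mid','blank_mid','scraper_grip']: print(n,[(np.round(d['centre'],3).tolist(),round(d['confidence'],2)) for d in env.landmark_of(n,c)[:2]])
a=cv2.imread('pics/s8.png')[120:300,260:420]; b=cv2.imread('pics/t8.png')[140:260,240:430]
cv2.imwrite('pics/s8c.png',np.hstack([cv2.resize(a,(400,450),interpolation=2),cv2.resize(b,(400,253),interpolation=2) if 0 else cv2.copyMakeBorder(cv2.resize(b,(400,253)),0,197,0,0,0)]))
E
```

```text
t 20.975 tcp [ 0.4556 -0.0119  0.2963] x [-0.08  -0.997 -0.   ] y [-0.997  0.08  -0.   ] z [ 0.  0. -1.] gap 0.04246153460099478 grip 0.0 F [-0.2 -0.   0.2] q [-0.2   0.07 -0.05  1.45  0.   -1.69]
flap_bar [([0.61, -0.023, 0.217], 0.91)]
filter_mid [([0.302, 0.289, -0.002], 0.65), ([0.491, 0.028, 0.045], 0.47)]
blank_mid [([0.48, -0.061, 0.05], 0.48), ([0.707, 0.328, 0.003], 0.2)]
scraper_grip [([0.48, 0.287, 0.061], 0.85)]
flap_bar [([0.303, 0.289, -0.003], 0.52)]
filter_mid []
blank_mid []
scraper_grip [([0.478, 0.288, 0.059], 0.58)]
```

View pics/s8c.png

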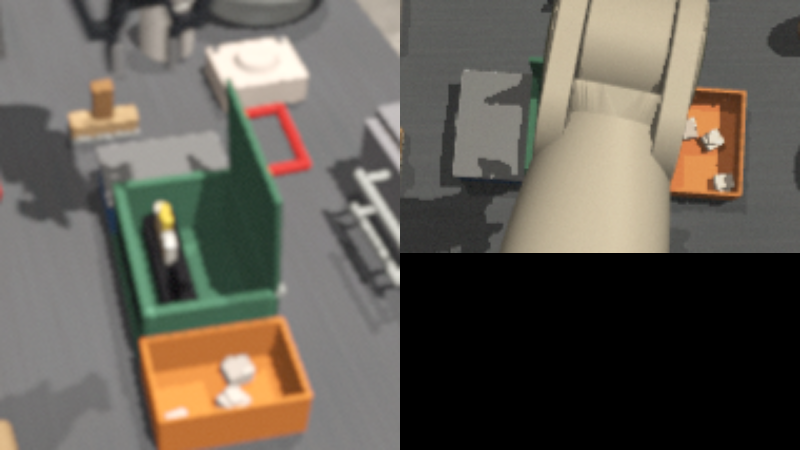

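The flap stands upright, and the filter (yellow tab, left crop 165,212) is in the +y bay. The scraper stands and the chips are in the pan. Next I'll go in for the filter.

Request:
move_arm([
  [[-23,-16,40],[0,0,0],0.25],
  [[-45,-32,90],[0,0,0],0.25],
  [[-45,-32,150],[0,0,0],0.25],
  [[-45,-32,175],[0,0,0],0.25],
  [[-45,-32,175],[0,0,0],0.25],
])

```text
clock: 22.1
tcp_pos: [0.4909, 0.0303, 0.1188]
orientation: [-0.002, -0.678, 0.735, 0.002]
wrist_force: [0.3, 0.0, 1.3]
finger_gap: 0.0319
grip_force: 0.0
```

```bash
python3 go.py .491 .030 .052 175 w; python3 - <<'E'
from h import *
p=shot('side','s9')
for f in ('spot_in','landmark_of'): print([(np.round(d['centre'],3).tolist(),round(d['confidence'],2)) for d in getattr(env,f)('filter_mid',p)[:2]])
t,r,s=pose(); print(proj(p,[t,[.491,.030,.088]]))
cv2.imwrite('pics/s9c.png',cv2.resize(cv2.imread('pics/s9.png')[130:260,270:400],(600,600),interpolation=cv2.INTER_CUBIC))
E
```

```text
t 22.1 tcp [0.4909 0.0303 0.1188] x [-0.08  -0.997 -0.   ] y [-0.997  0.08   0.006] z [-0.006  0.001 -1.   ] gap 0.03193844081366108 grip 0.0 F [0.3 0.  1.3] q [-0.1   0.21 -0.33  1.04  0.   -1.59]
world [0.491 0.03  0.052] shift [ 0.3 -0.5 66.8] heading 175.4 turn 0.04
[([0.49, 0.013, 0.068], 0.64)]
[([0.493, 0.029, 0.048], 0.56)]
[[325.83760307 195.670349  ]
 [324.79379923 204.91244895]]
```

View pics/s9c.png

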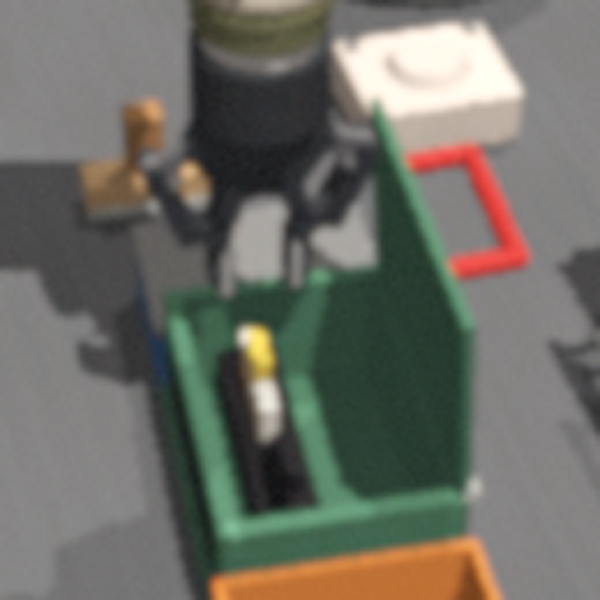

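The fingers (228,285) and (298,280) straddle the yellow tab (258,345) in x. I'll descend and grip.

Request:
move_arm([
  [[0,0,20],[0,0,0],0.25],
  [[0,0,40],[0,0,0],0.25],
  [[0,0,55],[0,0,0],0.25],
  [[0,0,64],[0,0,0],0.25],
  [[0,0,66],[0,0,0],0.25],
])

```text
clock: 22.88
tcp_pos: [0.4926, 0.03, 0.0553]
orientation: [0.0, -0.678, 0.735, 0.0]
wrist_force: [-0.3, -0.6, 0.4]
finger_gap: 0.032
grip_force: 0.0
```

Request:
move_arm([
  [[0,0,0],[0,0,0],0.6],
  [[0,0,0],[0,0,0],1],
  [[0,0,0],[0,0,0],1],
  [[0,0,0],[0,0,0],1],
  [[0,0,0],[0,0,0],1],
], squeeze=40)

```text
clock: 23.5
tcp_pos: [0.493, 0.03, 0.0559]
orientation: [0.0, -0.678, 0.735, -0.0]
wrist_force: [-0.4, 0.1, 5.0]
finger_gap: 0.0091
grip_force: 41.2
```

Request:
move_arm([
  [[0,0,-15],[0,0,0],1],
  [[0,0,-45],[0,0,0],1],
  [[0,0,-85],[0,0,0],1],
  [[0,0,-130],[0,0,0],1],
  [[0,0,-150],[0,0,0],1],
])

```text
clock: 24.12
tcp_pos: [0.4935, 0.03, 0.2086]
orientation: [0.001, -0.678, 0.735, -0.001]
wrist_force: [0.1, -0.3, -2.2]
finger_gap: 0.0088
grip_force: 40.3
```

```bash
python3 go.py .464 -.40 .19 175 w; python3 - <<'E'
from h import *
p=shot('side')
for n in ['filter_mid','blank_mid','bowl_top']: print(n,[(np.round(d['centre'],3).tolist(),round(d['confidence'],2)) for d in env.landmark_of(n,p)[:2]])
E
```

```text
t 24.125 tcp [0.4935 0.03   0.2086] x [-0.08  -0.997 -0.   ] y [-0.997  0.08  -0.004] z [ 0.004 -0.    -1.   ] gap 0.008751955046662003 grip 40.313324332237244 F [ 0.1 -0.3 -2.2] q [-0.1   0.15 -0.17  1.25  0.   -1.59]
world [ 0.464 -0.4    0.19 ] shift [430.9  -5.1  18.6] heading 175.4 turn 0.04
filter_mid [([0.491, 0.029, 0.199], 0.59), ([0.478, -0.061, 0.049], 0.56)]
blank_mid [([0.48, -0.059, 0.049], 0.41)]
bowl_top [([0.46, -0.404, 0.058], 0.77), ([0.306, 0.284, -0.004], 0.5)]
```

Request:
move_arm([
  [[30,0,-5],[0,0,0],1],
  [[75,-1,-5],[0,0,0],1],
  [[120,-2,-5],[0,0,0],1],
  [[165,-2,-5],[0,0,0],1],
  [[210,-2,-5],[0,0,0],1],
])

```text
clock: 24.95
tcp_pos: [0.4764, -0.1803, 0.2084]
orientation: [-0.0, -0.678, 0.735, 0.002]
wrist_force: [0.8, 0.2, -1.1]
finger_gap: 0.0086
grip_force: 40.3
```

Request:
move_arm([
  [[45,0,0],[0,0,0],1],
  [[90,-1,0],[0,0,0],1],
  [[135,-2,0],[0,0,0],1],
  [[180,-3,0],[0,0,0],1],
  [[212,-3,10],[0,0,0],1],
])

```text
clock: 25.58
tcp_pos: [0.4629, -0.3927, 0.1986]
orientation: [0.0, -0.678, 0.735, 0.001]
wrist_force: [0.1, 0.3, -2.0]
finger_gap: 0.0088
grip_force: 40.3
```

Request:
move_arm([
  [[8,0,10],[0,0,0],1],
  [[8,0,20],[0,0,0],1],
  [[8,0,25],[0,0,0],1],
  [[8,0,25],[0,0,0],1],
  [[8,0,25],[0,0,0],1],
])

```text
clock: 26.2
tcp_pos: [0.4634, -0.3984, 0.176]
orientation: [0.0, -0.679, 0.735, -0.0]
wrist_force: [-0.3, 0.8, -1.7]
finger_gap: 0.0087
grip_force: 40.3
```

```bash
python3 go.py .463 -.402 .175 175 w; python3 - <<'E'
from h import *
for c in ('side','top'):
  p=shot(c,'end'+c)
  for n in ['filter_mid','blank_mid','bowl_top','flap_bar','scraper_grip','chip1_mid','chip2_mid','chip3_mid']: print(n,[(np.round(d['centre'],3).tolist(),round(d['confidence'],2)) for d in env.landmark_of(n,p)[:2]])
cv2.imwrite('pics/endc.png',cv2.resize(cv2.imread('pics/endside.png')[100:400,230:500],None,fx=2,fy=2))
E
```

```text
t 26.2 tcp [ 0.4634 -0.3984  0.176 ] x [-0.079 -0.997  0.001] y [-0.997  0.079 -0.001] z [ 0.001 -0.001 -1.   ] gap 0.008676019162638882 grip 40.27777433395386 F [-0.3  0.8 -1.7] q [-0.84  0.39  0.08  1.25  0.   -2.33]
world [ 0.463 -0.402  0.175] shift [3.6 0.1 1. ] heading 175.5 turn 0.05
filter_mid [([0.466, -0.401, 0.164], 0.7)]
blank_mid [([0.479, -0.063, 0.048], 0.52), ([0.502, -0.185, 0.015], 0.51)]
bowl_top [([0.462, -0.402, 0.059], 0.95), ([0.616, 0.46, 0.0], 0.23)]
flap_bar [([0.481, -0.06, 0.05], 0.36)]
scraper_grip [([0.483, 0.286, 0.058], 0.94)]
chip1_mid [([0.503, -0.182, 0.012], 0.6), ([0.48, -0.06, 0.052], 0.39)]
chip2_mid [([0.519, 0.133, -0.006], 0.59), ([0.503, -0.184, 0.015], 0.39)]
chip3_mid [([0.513, -0.148, 0.011], 0.7), ([0.622, 0.46, 0.002], 0.66)]
filter_mid [([0.46, -0.406, 0.167], 0.68), ([0.519, -0.145, 0.013], 0.36)]
blank_mid [([0.485, -0.06, 0.045], 0.57)]
bowl_top [([0.466, -0.405, 0.059], 0.79)]
flap_bar [([0.606, -0.025, 0.212], 0.83)]
scraper_grip [([0.48, 0.291, 0.059], 0.81), ([0.508, -0.014, -0.003], 0.63)]
chip1_mid [([0.442, -0.191, 0.012], 0.64)]
chip2_mid [([0.506, -0.179, 0.011], 0.5)]
chip3_mid [([0.52, -0.146, 0.014], 0.41)]
```

View pics/endc.png

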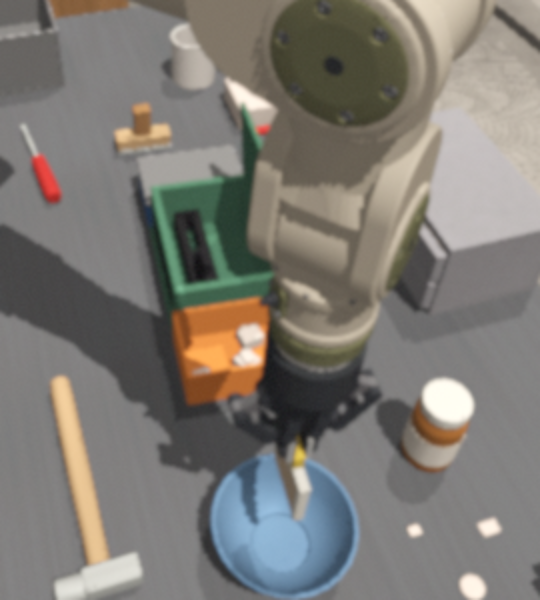

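The filter hangs upright at (297,490) over the bowl. The chips are in the pan, the blanking plate is in its bay, the flap is open and the scraper stands at (142,133).

```bash
python3 -c "
from workcell import env
print(env.hand_in())"
```

```text
the job is handed in; nothing more can be done
None
```

I finished the job and handed it in at about 26 s. The last camera check showed the three offcuts in the pan, the scraper standing let go, the flap open with the blanking plate in its bay, and the filter held upright over the bowl; the hand-in gave no verdict.

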